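# Draw the pump plunger to its service mark and hold it

## Task

The plunger of the small upright pump cylinder is held in by two swing clamps. Turn the blue clamp knob anticlockwise (seen from above) all the way to its stop, then the red one likewise; then take the plunger by its black knob and draw it straight up, without forcing it sideways in the bore, until the whole yellow band shows above the cylinder's mouth while the green band stays hidden inside. Finish while still holding it there, steady and upright, and leave the oil bottle, tape measure and spanner where they are.

Things in the scene. Friction and masses are not known exactly. Their poses are not given: they have to be found in the camera images.
- fixture: Fixed grey base plate, 110 (x) x 250 (y) x 12 mm, with the aluminium pump cylinder upright in its middle and a steel post 30 x 30 mm, 105 mm high, for each clamp at y = +75 mm (blue) and -75 mm (red). Origin: centre of its underside, on the bench; z up; turned up to 0.7 rad either way. A gauge (+x) and a brass plug (-x) stick out of the cylinder to 57 mm from its axis, below 65 mm.
- mouth (a point): Centre of the cylinder's open mouth, 100 mm above the bench; axes as the fixture's. The cylinder is 52 mm in diameter; its bore is upright, 22 mm in diameter and 88 mm deep, so the 20 mm plunger has 1 mm of play all round.
- plunger: Loose steel plunger, 0.3 to 0.55 kg. Origin: centre of the underside of its collar (56 mm diameter, 6 mm thick), which rests on the mouth when fully in; z up the rod. The 20 mm rod goes 86 mm down from the collar, with a yellow band 25 to 35 mm and a green band 60 to 70 mm below the origin. Let go, it drops back in; with a clamp tab over its collar it can rise only 3 mm.
- plunger_grip (a point): Point on the plunger's axis in its round black knob, 48 mm above the plunger's origin (148 mm above the bench when fully in): the height to grip, from above. The knob is 26 mm in diameter, from 28 to 64 mm above the origin, on a 14 mm neck.
- blue_clamp (a joint): Angle of the blue swing clamp (rad): about 0 to 0.25 at the start, its 14 mm wide steel tab pointing inwards over the plunger's collar; grows as it turns anticlockwise seen from above; rigid end stop at 1.4. Light friction (0.06 N m), stays where it is left, no spring.
- blue_grip (a point): Point on the blue clamp's turning axis in its bar knob, 141 mm above the bench, the height to grip from above. The bar is 40 mm long (the point's x, turning with the clamp; at 0 rad +x points to the cylinder's axis), 14 mm wide (y), 26 mm high, its top 6 mm above this point. The tab reaches 60 mm from the axis along +x, its top 26 mm below this point.
- red_clamp (a joint): Angle of the red swing clamp (rad): as for the blue one; also anticlockwise, end stop at 1.4.
- red_grip (a point): As blue_grip, for the red bar knob.
- tape_measure: Black and yellow tape measure standing loose on the bench, 68 x 40 x 62 mm high. Origin: centre of its underside. Leave alone.
- spanner: Steel spanner lying loose on the bench, 170 mm long along its x. Leave alone.
- oil_bottle: Small amber oil bottle, 56 mm diameter, 130 mm high, standing loose on the bench. Origin: centre of its underside. Leave alone.
There are look-alikes about, which are no part of the job. There is more than one size of the plunger; the one meant has the size given above.

How it is judged:
By the outcome, as a careful person would: the job done as asked, in the order asked, and still so for the second after the job is handed in, while the arm keeps its last pose, push and grip.
It also fails if it takes over 58 s, if anything falls off the work surface, if the arm or the gripper's body presses on something with over 40 N, if the wrist force passes 120 N, or if a joint passes its speed limit or range.

## Robot

A 7-joint arm with a two-finger parallel gripper is mounted at the origin on the work surface. World frame = base frame: x ahead of the robot, y to its left, z up, the work surface at z = 0. Lengths are in mm, angles in rad, forces in N, time in s.
With the tool pointing down it reaches from about 425 to 875 mm from the base axis. Payload 4.7 kg.
Tool frame: the origin (TCP) lies between the finger pads; the fingertips stand 11 mm ahead of it and the grasp point (between the pads) lies 8 mm behind it; z points along the fingers, y is the line along which they close (so a half turn about z gives the same grasp; the last joint's range is limited). The gripper opens to 87 mm and grips with 3 to 60 N. Pads are 19 mm wide; open, the fingers measure 117 mm over their backs; the gripper's body (75 mm by 190 mm) begins 51 mm behind the grasp point.
Start: joints at [-1.087, 0.321, -0.07, 1.45, 0.023, 1.371, -0.057], TCP at [294.288, 579.585, 233.587] pointing down, gripper open.
Joint ranges: [-2.86, 2.86], [-0.3, 2.09], [-1.38, 1.24], [0.06, 2.45], [-1.56, 4.7], [0.09, 2.05], [-2.69, 2.69]. Speed limits (rad/s): [2.57, 2.57, 3.14, 3.14, 3.14, 3.14, 3.14].

## Interface

Orientations are given as a unit quaternion [x, y, z, w].
In Python, from cell import env, move_gripper, sensors, vision, finder gives the robot as it stands. The module is installed in compiled form; this text tells all that it offers. Calls block until the motion is done:
- env.goto(position, orientation): joint-space move of the TCP to a pose.
- env.servo_line(position, orientation=None, v=150, threshold=None): straight line of the TCP; orientation=None keeps the orientation; v is the mean speed in mm/s. With threshold (N) it stops when the force on the tool has changed by that much, and returns True; else False.
- env.move_j(angles): joint-space move.
- move_gripper(opening): finger opening in mm; the grip force is fixed at half the most; returns when the fingers have stopped.
- env.dwell(seconds).
- env.ik(position, orientation): joint angles nearest the present ones, or None.
- sensors.get_state(): the state.
- vision.snapshot(name): name is "side" or "top"; returns the picture (480x640x3 uint8, red, green, blue); there is no depth.
- vision.calibration(name): a dict with "intrinsics" (3x3 intrinsics, pixels), "eye" and "rotation" of the camera in the world. Camera axes: x right, y up, looking along -z (the intrinsics and any distortion apply to the point x, -y, -z); pixel columns grow to the right and rows downward; lengths in mm; the calibration is good to about 2 mm. A picture is of the moment at which its call begins. calibration takes no time and is no camera call.
A pose or a line that the arm cannot do raises env.MotionError and nothing moves.
- env.sign_off(): hands the job in; it is judged then, once.
Trained networks look in the newest picture that a camera, given by its name, has taken for a name from the list of things; names that differ only in an ending like _2 or _b are one class to them, and where a whole thing is asked for, a point or a joint stands for the part that bears it (a point fixed in the world has none). Each returns a list of dicts, best first, with "confidence" (0 to 1); they miss things now and then, are a little off and sometimes report something else, mostly with a low value. They report only what shows in the picture. A call takes as long as a camera call. They do not tell look-alikes from the thing itself.
- finder.cut_out(camera, target): "pixels" (480x640 bool, what is visible of it) and "box" ([left, top, width, height] as shares, 0 to 1, of the picture: columns of its width, rows of its height, round what is visible of it).
- finder.spot_point(camera, target): "centre" ([column, row] as shares, 0 to 1, of the picture: columns of its width, rows of its height: a listed point, or the origin of a listed thing).
The state is a dict: "t": time; "joints": joint angles; "qd": joint speeds; "joint_efforts": joint torques, N m; "eef_pos": TCP position; "tool_rot": TCP orientation; "contact_force": force on the tool from outside, world axes, zero at the start; "ft_torque": the same for the moment, N m; "finger_gap": finger opening in mm; "finger_force": force on a finger pad.
Only numpy, scipy, OpenCV 4.12 (cv2) and the standard library are available. Lean on these libraries where they do the work, as an engineer would, in place of code of your own. Each camera call takes 0.05 s, during which the arm holds its last target. There are 200 camera calls.

## Working session

There is one attempt and no reset: what is moved stays moved. The work goes in short steps, each a Python script; the robot and the scene stay as the last script left them, time stands still between calls to the robot, and variables do not carry over. Pictures are saved under pics/ and viewed, at most 10 in all, crops included, and the job is handed in when it is done.

```bash
mkdir -p pics; cat > h.py <<'E'
import numpy as np, cv2
from cell import env, move_gripper, sensors, vision, finder
def snap(c,f):
    im=vision.snapshot(c); cv2.imwrite('pics/'+f,im[:,:,::-1]); return im
def ray(c,px):
    k=vision.calibration(c); K=np.array(k['intrinsics']);R=np.array(k['rotation']);e=np.array(k['eye'])
    d=np.linalg.solve(K,[px[0],px[1],1]); d=R@(d*[1,-1,-1]); return e,d/np.linalg.norm(d)
def atz(c,px,z):
    e,d=ray(c,px); return e+d*(z-e[2])/d[2]
def proj(c,P):
    k=vision.calibration(c); K=np.array(k['intrinsics']);R=np.array(k['rotation']);e=np.array(k['eye'])
    p=R.T@(np.array(P)-e)*[1,-1,-1]; p=K@p; return p[:2]/p[2]
E
python3 - <<'E'
from h import *
for c in('top','side'):
    print({k:(np.round(v,3).tolist() if not isinstance(v,str) else v) for k,v in vision.calibration(c).items()})
    snap(c,c+'1.png')
    for n,z in(('plunger_grip',148),('mouth',100),('blue_grip',141),('red_grip',141),('fixture',0),('oil_bottle',0),('tape_measure',0),('spanner',0)):
        for r in finder.spot_point(c,n):
            p=np.array(r['centre'])*[640,480]; print(c,n,round(r['confidence'],2),p.round(1),atz(c,p,z).round(1))
s=sensors.get_state();print(s['tool_rot'],s['t'])
E
```

```text
{'intrinsics': [[546.589, 0.0, 314.729], [0.0, 546.589, 240.165], [0.0, 0.0, 1.0]], 'eye': [508.707, -2.822, 990.178], 'rotation': [0.029, -0.041, -0.697, 0.715]}Traceback (most recent call last):
  File "<stdin>", line 7, in <module>
  File "h.py", line 9, in atz
    e,d=ray(c,px); return e+d*(z-e[2])/d[2]
        ~~~^^^^^^
  File "h.py", line 7, in ray
    d=np.linalg.solve(K,[px[0],px[1],1]); d=R@(d*[1,-1,-1]); return e,d/np.linalg.norm(d)
                                            ~^^~~~~~~~~~~~~
ValueError: matmul: Input operand 1 has a mismatch in its core dimension 0, with gufunc signature (n?,k),(k,m?)->(n?,m?) (size 3 is different from 4)
```

```bash
sed -i "s/R=np.array(k\['rotation'\])/R=Rot.from_quat(k['rotation']).as_matrix()/; 1a from scipy.spatial.transform import Rotation as Rot" h.py
python3 - <<'E'
from h import *
for c in('top','side'):
    print({k:(np.round(v,3).tolist() if not isinstance(v,str) else v) for k,v in vision.calibration(c).items()})
    snap(c,c+'1.png')
    for n,z in(('plunger_grip',148),('mouth',100),('blue_grip',141),('red_grip',141),('fixture',0),('oil_bottle',0),('tape_measure',0),('spanner',0)):
        for r in finder.spot_point(c,n):
            p=np.array(r['centre'])*[640,480]; print(c,n,round(r['confidence'],2),p.round(1),atz(c,p,z).round(1))
s=sensors.get_state();print(s['tool_rot'],s['t'])
E
```

```text
{'intrinsics': [[546.589, 0.0, 314.729], [0.0, 546.589, 240.165], [0.0, 0.0, 1.0]], 'eye': [508.707, -2.822, 990.178], 'rotation': [0.029, -0.041, -0.697, 0.715]}
top plunger_grip 0.96 [346.8 282.4] [528.7 -68.  148. ]
top plunger_grip 0.91 [373.5 210.6] [ 641.5 -107.5  148. ]
top plunger_grip 0.49 [345.8 279.3] [533.4 -66.3 148. ]
top mouth 0.97 [338.7 281.2] [531.5 -58.4 100. ]
top blue_grip 0.65 [298.  282.8] [526.3   7.2 141. ]
top red_grip 0.84 [392.3 276.4] [ 540.  -139.2  141. ]
top fixture 0.66 [342.8 280.3] [535.8 -72.    0. ]
top fixture 0.57 [339.3 284.9] [527.4 -65.9   0. ]
top oil_bottle 0.78 [448.7 282.6] [ 536.6 -264.6    0. ]
top tape_measure 0.83 [305.  201.8] [6.776e+02 1.000e-01 0.000e+00]
top spanner 0.9 [323.3 356.6] [399.2 -40.    0. ]
top spanner 0.16 [449.7 281.3] [ 539.  -266.4    0. ]
{'intrinsics': [[472.658, 0.0, 309.147], [0.0, 472.658, 236.314], [0.0, 0.0, 1.0]], 'eye': [430.419, 527.811, 604.681], 'rotation': [-0.062, 0.411, 0.897, -0.149]}
side plunger_grip 0.88 [299.8 204.5] [633.3 -43.7 148. ]
side plunger_grip 0.71 [366.9 205. ] [531.3 -78.1 148. ]
side mouth 0.76 [361. 234.] [532.7 -61.3 100. ]
side blue_grip 0.57 [354.  243.5] [529.1  11.1 141. ]
side red_grip 0.74 [370.8 187.7] [ 537.8 -137.6  141. ]
side red_grip 0.63 [364.2 207.1] [535.6 -80.4 141. ]
side fixture 0.63 [355.8 274. ] [535.4 -67.2   0. ]
side oil_bottle 0.74 [376.4 205.4] [ 544.6 -279.9    0. ]
side tape_measure 0.56 [266.7 276.4] [683.9  -9.2   0. ]
side spanner 0.85 [429.5 301.2] [401.2 -45.6   0. ]
[2.32745788e-01 9.72537606e-01 2.97913111e-05 4.41788967e-05] 1.0
```

View pics/top1.png

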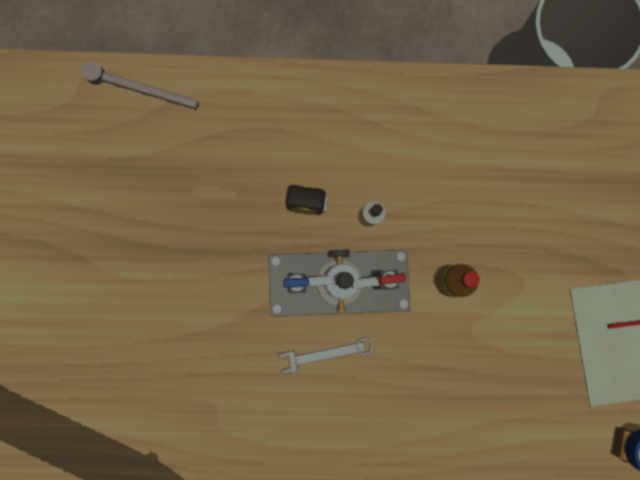

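View pics/side1.png

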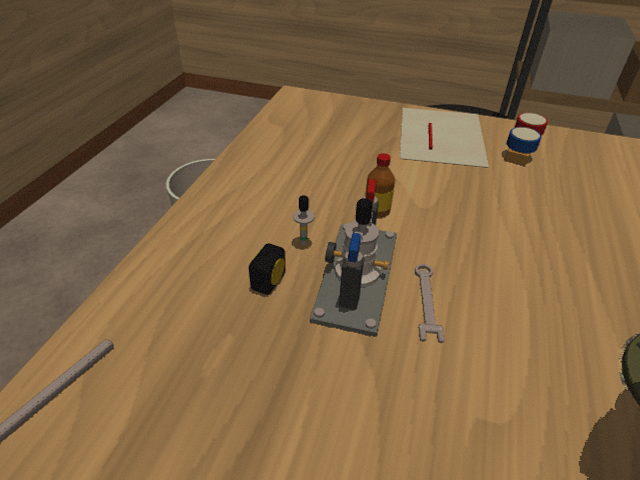

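```bash
python3 - <<'E'
from h import *
a=vision.snapshot('top')
for n in('fixture','blue_clamp','red_clamp','plunger'):
    for r in finder.cut_out('top',n)[:2]: print(n,round(r['confidence'],2),(np.array(r['box'])*[640,480,640,480]).round(0), r['pixels'].sum())
b=vision.snapshot('side')
def mk(im,f,x0,y0,w,h,s): cv2.imwrite('pics/'+f,cv2.resize(im[y0:y0+h,x0:x0+w,::-1],None,fx=s,fy=s,interpolation=cv2.INTER_CUBIC))
A=cv2.resize(a[240:325,260:420],None,fx=5,fy=5,interpolation=cv2.INTER_CUBIC)
hsv=cv2.cvtColor(a,cv2.COLOR_RGB2HSV)
z=147
for n,lo,hi in(('blue',105,130),('red',170,180)):
    m=(cv2.inRange(hsv,(lo,120,50),(hi,255,255)))
    if n=='red': m|=cv2.inRange(hsv,(0,150,50),(6,255,255))
    m[:,:262]=0;m[:,418:]=0;m[:250]=0;m[320:]=0
    p=np.argwhere(m)[:,::-1].astype(np.float32); 
    r=cv2.minAreaRect(p); W=np.array([atz('top',q,z)[:2] for q in p]); c=W.mean(0); u=np.linalg.svd(W-c)[2][0]
    print(n,len(p),r,c.round(1),'dir',np.arctan2(u[1],u[0]), cv2.minAreaRect(W.astype(np.float32)))
cv2.imwrite('pics/cropA.png',A[:,:,::-1])
mk(b,'cropB.png',280,170,130,170,3.5)
E
```

```text
fixture 0.9 [268. 249. 143.  70.] 7936
blue_clamp 0.71 [281. 274.  55.  18.] 550
red_clamp 0.94 [352. 273.  54.  16.] 513
plunger 0.76 [361. 201.  22.  24.] 399
plunger 0.69 [328. 265.  31.  33.] 806
blue 160 ((296.0022277832031, 282.033203125), (7.117533206939697, 22.350385665893555), 86.18592071533203) [527.2  10. ] dir 1.6820760713330825 ((527.3287353515625, 10.174744606018066), (10.921910285949707, 34.323341369628906), 5.253622531890869)
red 176 ((392.03082275390625, 278.2461853027344), (7.442084312438965, 24.558876037597656), 82.87498474121094) [ 536.8 -138. ] dir -1.4091814463053005 ((536.927734375, -137.82095336914062), (11.451422691345215, 38.15552520751953), 8.5300931930542)
```

View pics/cropA.png

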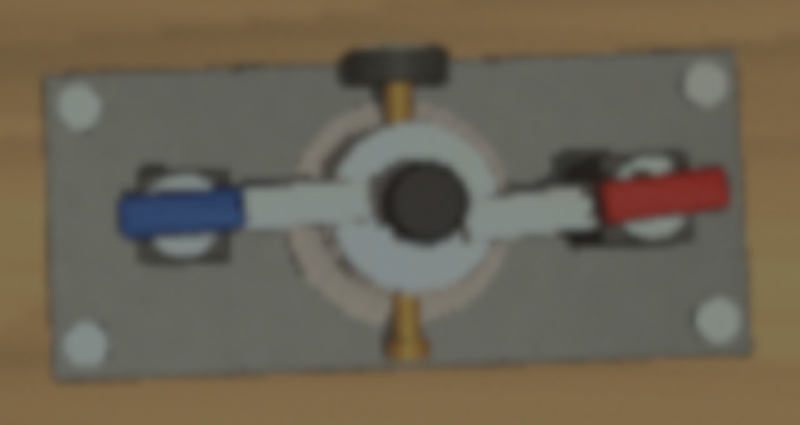

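View pics/cropB.png

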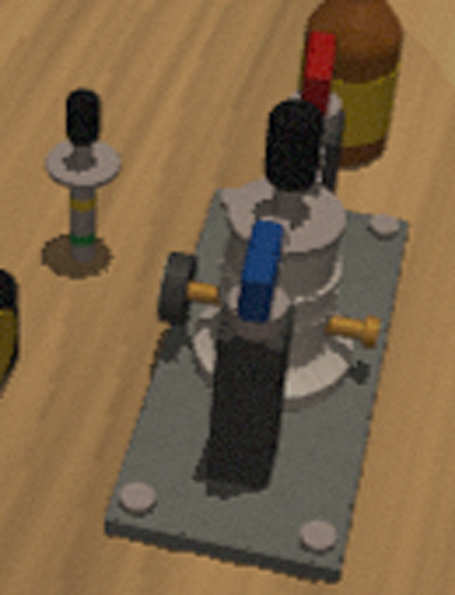

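```bash
python3 - <<'E'
from h import *
P=lambda x,y,z: atz('top',(x/5+259.6,y/5+239.6),z)[:2]
C=np.array([P(*q,12) for q in((45,75),(735,50),(750,352),(55,380))])
print(C.round(1),C.mean(0)); 
for i,j in((1,0),(2,3)): d=C[j]-C[i];print(np.hypot(*d),np.arctan2(-d[0],d[1]))
for i,j in((3,0),(2,1)): d=C[j]-C[i];print(np.hypot(*d),np.arctan2(d[1],d[0]))
print('knob top',P(427,202,164),'gauge',P(398,98,55),'collar',P(410,205,106))
print('tabs',P(375,198,115),P(480,215,115))
# side check: colour centroids
b=vision.snapshot('side');hsv=cv2.cvtColor(b,cv2.COLOR_RGB2HSV)
m=cv2.inRange(hsv,(105,120,40),(130,255,255));m[:,:330]=0;m[:,380:]=0;m[280:]=0
r=cv2.inRange(hsv,(0,150,40),(6,255,255))|cv2.inRange(hsv,(172,150,40),(180,255,255));r[:175]=0;r[:,:350]=0;r[:,385:]=0;r[215:]=0
for n,k in(('b',m),('r',r)):
    q=np.argwhere(k)[:,::-1]; print(n,len(q),q.mean(0),atz('side',q.mean(0),138))
E
```

```text
[[ 578.    62.7]
 [ 593.6 -185.2]
 [ 485.8 -191.4]
 [ 469.9   55.6]] [531.82141005 -64.57883725]
248.3518961355508 0.0627529442657812
247.49202031616537 0.06424030886292702
108.40503819158991 0.06595867853812855
108.03758664714807 0.058007981281971856
knob top [531.88722678 -63.90965634] gauge [570.27976642 -61.31691878] collar [532.40740079 -62.71903524]
tabs [534.11364145 -50.86149476] [529.54682335 -84.58221294]
b 245 [353.82040816 247.03673469] [527.97063548  15.44110379 138.        ]
r 162 [370.74074074 189.02469136] [ 537.75208898 -137.93156817  138.        ]
```

```bash
cat >> h.py <<'E'
def ori(psi):
    y=np.array([np.cos(psi),np.sin(psi),0]); z=np.array([0,0,-1.]); return Rot.from_matrix(np.c_[np.cross(y,z),y,z]).as_quat()
def st(tag=''):
    s=sensors.get_state(); print(tag,'t%.2f'%s['t'],'p',np.round(s['eef_pos'],1),'F',np.round(s['contact_force'],1),'M',np.round(s['ft_torque'],2),'gap %.1f ff %.1f'%(s['finger_gap'],s['finger_force']),flush=True); return s
B=np.array([527.3,10.6,133.]);Rd=np.array([536.8,-138.5,133.]);C=np.array([532.,-64.,140.]); yaw=0.063
E
python3 - <<'E'
from h import *
for n,c,p in(('blue',B,.111),('red',Rd,.161),('pl',C+[0,0,60],yaw)):
    for k in(-1,0,1):
        for d in(0,.7,1.4):
            q=env.ik(c,ori(p+k*np.pi+d)); print(n,k,d,None if q is None else np.round(q,2))
E
```

```text
blue -1 0 None
blue -1 0.7 [-1.03  0.22  1.07  1.91 -0.21  1.13 -2.2 ]
blue -1 1.4 [-0.6   0.14  0.57  1.9  -0.09  1.12 -1.62]
blue 0 0 [-0.52  0.14  0.49  1.9  -0.07  1.12  0.11]
blue 0 0.7 [-0.5   0.14  0.46  1.9  -0.07  1.12  0.8 ]
blue 0 1.4 [-0.47  0.14  0.43  1.89 -0.06  1.12  1.5 ]
blue 1 0 None
blue 1 0.7 [-1.03  0.22  1.07  1.91 -0.21  1.13 -2.2 ]
blue 1 1.4 [-0.6   0.14  0.57  1.9  -0.09  1.12 -1.62]
red -1 0 [-0.71  0.32  1.07  1.85 -0.3   1.16 -2.51]
red -1 0.7 [-0.71  0.32  1.07  1.85 -0.3   1.16 -1.81]
red -1 1.4 [-0.47  0.23  0.77  1.84 -0.18  1.14 -1.22]
red 0 0 [-0.47  0.23  0.76  1.84 -0.18  1.14  0.52]
red 0 0.7 [-0.46  0.23  0.76  1.84 -0.18  1.14  1.22]
red 0 1.4 [-0.43  0.23  0.72  1.84 -0.16  1.14  1.91]
red 1 0 [-0.71  0.32  1.07  1.85 -0.3   1.16 -2.51]
red 1 0.7 [-0.71  0.32  1.07  1.85 -0.3   1.16 -1.81]
red 1 1.4 [-0.47  0.23  0.77  1.84 -0.18  1.14 -1.22]
pl -1 0 None
pl -1 0.7 [-0.9   0.15  1.06  1.81 -0.13  1.26 -2.18]
pl -1 1.4 [-0.55  0.1   0.67  1.8  -0.07  1.26 -1.54]
pl 0 0 [-0.5   0.1   0.61  1.8  -0.06  1.26  0.19]
pl 0 0.7 [-0.49  0.1   0.6   1.8  -0.06  1.26  0.89]
pl 0 1.4 [-0.48  0.1   0.59  1.8  -0.06  1.26  1.59]
pl 1 0 None
pl 1 0.7 [-0.9   0.15  1.06  1.81 -0.13  1.26 -2.18]
pl 1 1.4 [-0.55  0.1   0.67  1.8  -0.07  1.26 -1.54]
```

```bash
python3 - <<'E'
from h import *
st(); env.goto(B+[0,0,80],ori(.111)); st('above')
move_gripper(45); print(env.servo_line(B,v=120,threshold=8)); st('down')
move_gripper(5); st('gripped')
E
```

```text
t1.35 p [294.3 579.6 233.6] F [ 0.1  0.  -1.4] M [-0.06 -0.02  0.  ] gap 86.9 ff 0.0
above t3.55 p [527.5  12.3 212.9] F [ 0.6  0.5 -0.3] M [-0.03  0.07 -0.02] gap 87.1 ff 0.0
False
down t5.33 p [527.9  10.6 133.6] F [ 0.2 -0.1  0.1] M [-0.12  0.09  0.  ] gap 45.3 ff 0.0
gripped t5.97 p [528.3  10.7 133.3] F [ 3.5  0.5 -2.3] M [-0.04 -0.76 -0.03] gap 13.7 ff 30.0
```

```bash
python3 - <<'E'
from h import *
b=B+[.8,0,0]
for d in(.15,.35,.55,.75,.95,1.1,1.2,1.28,1.34,1.38,1.42,1.46):
    env.goto(b,ori(.111+d)); s=st(d)
    y=Rot.from_quat(s['tool_rot']).as_matrix()[:,1]; print('   psi',np.arctan2(y[1],y[0])-.111)
    if abs(s['ft_torque'][2])>0.6 or np.hypot(*s['contact_force'][:2])>30: break
E
```

```text
0.15 t6.23 p [528.3  10.7 133.2] F [1.8 1.  0.9] M [ 0.02 -0.24  0.04] gap 13.5 ff 30.0
   psi 0.14677531657610254
0.35 t6.54 p [528.2  10.7 133.2] F [0.7 1.1 1.5] M [ 0.09 -0.28  0.06] gap 13.9 ff 30.0
   psi 0.3445133783599849
0.55 t6.85 p [528.1  10.6 133.2] F [0.7 0.4 2.6] M [ 0.08 -0.12  0.07] gap 13.7 ff 30.0
   psi 0.5435646355254657
0.75 t7.16 p [528.1  10.6 133.2] F [1.1 0.1 4.5] M [0.06 0.05 0.09] gap 13.6 ff 30.0
   psi 0.7431719077170899
0.95 t7.47 p [528.   10.5 133.2] F [-0.8  0.6  4.8] M [0.03 0.16 0.05] gap 13.8 ff 30.0
   psi 0.9429622215862232
1.1 t7.73 p [528.   10.5 133.2] F [-1.  -0.4  5.1] M [-0.08  0.2   0.09] gap 13.7 ff 30.0
   psi 1.0942764086919299
1.2 t7.98 p [528.   10.4 133.2] F [-0.1 -0.3  5.4] M [-0.04  0.22  0.07] gap 14.0 ff 30.0
   psi 1.1941677938054736
1.28 t8.23 p [528.   10.4 133.2] F [-1.5 -0.   4.9] M [-0.04  0.15  0.11] gap 13.8 ff 30.0
   psi 1.2741197039780794
1.34 t8.48 p [528.   10.4 133.2] F [-1.5 -0.4  5.1] M [-0.07  0.27  0.04] gap 13.6 ff 30.0
   psi 1.3339435260446137
1.38 t8.73 p [528.   10.4 133.2] F [-1.2  0.5  4.9] M [-0.02  0.21 -0.49] gap 13.6 ff 30.2
   psi 1.3720360811930479
1.42 t8.98 p [528.1  10.3 133.2] F [-1.4  0.1  4.8] M [ 0.04  0.17 -0.79] gap 14.2 ff 31.3
   psi 1.411954462498585
```

```bash
python3 - <<'E'
from h import *
move_gripper(40); env.servo_line(B+[.8,0,70],v=150)
r=Rd+[.6,-.2,0]
env.goto(r+[0,0,70],ori(.161)); print(env.servo_line(r,v=120,threshold=8)); st('down')
move_gripper(5); st('gripped')
for d in(.15,.35,.55,.75,.95,1.1,1.2,1.25,1.3,1.34,1.38,1.42,1.46):
    env.goto(r,ori(.161+d)); s=st(d)
    if abs(s['ft_torque'][2])>0.6 or np.hypot(*s['contact_force'][:2])>30: break
E
```

```text
False
down t12.07 p [ 537.9 -138.7  133.6] F [ 0.1  0.2 -0.3] M [-0.05  0.05 -0.02] gap 40.2 ff 0.0
gripped t12.66 p [ 537.7 -138.7  133.3] F [ 0.6 -0.2  1.3] M [-0.04  0.02  0.04] gap 14.2 ff 30.0
0.15 t12.93 p [ 537.6 -138.7  133.3] F [-0.4  1.1  1.9] M [-0.06 -0.01  0.08] gap 14.2 ff 30.0
0.35 t13.23 p [ 537.5 -138.8  133.3] F [-0.6  0.6  3.4] M [-0.02  0.17  0.04] gap 13.6 ff 30.0
0.55 t13.54 p [ 537.4 -138.9  133.2] F [-1.5  0.1  5.1] M [-0.06  0.31  0.06] gap 13.7 ff 30.0
0.75 t13.85 p [ 537.3 -139.   133.3] F [-2.2 -0.2  5.7] M [-0.03  0.4   0.11] gap 13.7 ff 30.0
0.95 t14.16 p [ 537.2 -139.1  133.3] F [-1.7 -0.3  6.2] M [-0.05  0.41 -0.01] gap 13.8 ff 30.0
1.1 t14.43 p [ 537.2 -139.1  133.2] F [-1.9  0.1  5.3] M [-0.14  0.47  0.03] gap 14.0 ff 30.0
1.2 t14.68 p [ 537.1 -139.3  133.3] F [-3.2 -0.4  5.2] M [-0.14  0.49  0.04] gap 13.8 ff 30.0
1.25 t14.93 p [ 537.1 -139.3  133.3] F [-2.6  0.2  5.7] M [-0.17  0.51  0.02] gap 13.9 ff 30.0
1.3 t15.18 p [ 537.1 -139.3  133.3] F [-1.6 -1.6  5.4] M [-0.1   0.44  0.06] gap 13.7 ff 30.0
1.34 t15.43 p [ 537.1 -139.3  133.3] F [-2.1 -1.   5.4] M [-0.08  0.5  -0.57] gap 13.6 ff 30.4
1.38 t15.68 p [ 537.3 -139.3  133.2] F [-1.6 -0.1  5.4] M [-0.13  0.41 -0.73] gap 14.3 ff 31.2
```

```bash
python3 - <<'E'
from h import *
move_gripper(40); env.servo_line(Rd+[.6,-.2,70],v=150); snap('top','top2.png')
c=np.array([532.6,-64.3,140]); o=ori(.061)
env.goto(c+[0,0,70],o); st('above')
print(env.servo_line(c,v=120,threshold=8)); st('down')
move_gripper(18); st('gripped')
env.dwell(.3); st()
E
python3 -c "
import cv2;a=cv2.imread('pics/top2.png');cv2.imwrite('pics/crop2.png',cv2.resize(a[235:325,255:425],None,fx=4,fy=4))"
```

```text
above t18.53 p [532.4 -64.5 209.6] F [-0.6  0.2  0. ] M [-0.12  0.03 -0.03] gap 39.9 ff 0.0
False
down t19.27 p [533.1 -64.5 140.5] F [-0.2 -0.   0.4] M [-0.12  0.03  0.01] gap 40.1 ff 0.0
gripped t19.70 p [533.1 -64.3 140.7] F [-0.4 -0.2  3.4] M [-0.03  0.08  0.  ] gap 25.1 ff 30.0
 t20.00 p [533.1 -64.3 140.7] F [-0.  -0.   5.2] M [-0.04  0.12 -0.  ] gap 25.5 ff 30.0
```

View pics/crop2.png

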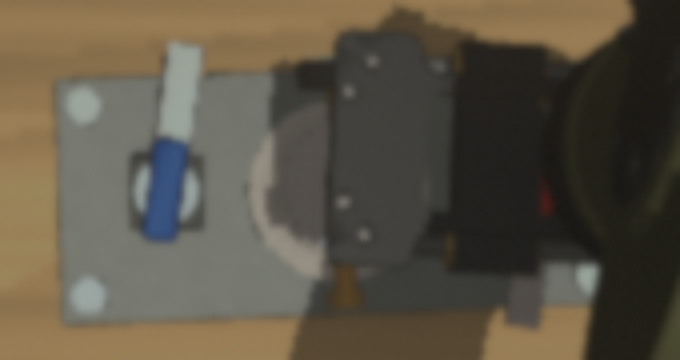

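```bash
python3 - <<'E'
from h import *
c=np.array([532.6,-64.3,140]); o=ori(.061)
for h in(2,5,10,17,25,33,40,47.5):
    hit=env.servo_line(c+[0,0,h],o,v=25,threshold=15); s=st(h)
    f=s['contact_force'][:2]
    if hit: print('hit');break
    if np.hypot(*f)>6: print('side');break
E
```

```text
2 t20.25 p [532.1 -64.2 141.1] F [ 1.1 -0.1 -3.5] M [-0.08 -0.26  0.  ] gap 25.2 ff 30.0
5 t20.52 p [532.2 -64.3 144.7] F [ 0.3 -0.2 -4.4] M [-0.08 -0.17  0.05] gap 25.2 ff 30.0
10 t20.87 p [532.4 -64.4 150.2] F [-0.  -1.1 -4. ] M [-0.04  0.03  0.01] gap 25.2 ff 30.0
17 t21.30 p [532.6 -64.3 157.2] F [-0.2  0.9 -4.4] M [-0.07  0.01 -0.01] gap 25.4 ff 30.0
25 t21.77 p [532.7 -64.3 165.2] F [-0.7 -0.1 -4.5] M [-0.08  0.11  0.01] gap 25.2 ff 30.0
33 t22.23 p [532.7 -64.3 173.2] F [ 0.3 -0.3 -4.3] M [-0.08  0.07 -0.  ] gap 25.2 ff 30.0
40 t22.67 p [532.7 -64.3 180.2] F [-0.3 -0.1 -4.3] M [-0.03  0.09  0.  ] gap 25.0 ff 30.0
47.5 t23.12 p [532.7 -64.3 187.7] F [ 0.2 -0.2 -4. ] M [-0.06  0.04 -0.  ] gap 25.0 ff 30.0
```

```bash
python3 - <<'E'
from h import *
env.dwell(.5); st(); b=snap('side','side3.png'); a=snap('top','top3.png')
for p in (b[140:300,270:420],): cv2.imwrite('pics/crop3.png',cv2.resize(p[:,:,::-1],None,fx=3.6,fy=3.6,interpolation=cv2.INTER_CUBIC))
for h in(0,25,35,60): print(h,(proj('side',[532.7,-64.3,100+47-h])-[270,140])*3.6)
E
```

```text
t23.62 p [532.6 -64.3 187.5] F [ 0.9  0.4 -3.8] M [-0.09  0.06 -0.03] gap 25.5 ff 30.0
0 [338.22868906 253.06601139]
25 [333.41922371 297.10839384]
35 [331.55245537 314.20320987]
60 [327.02098667 355.69985518]
```

View pics/crop3.png

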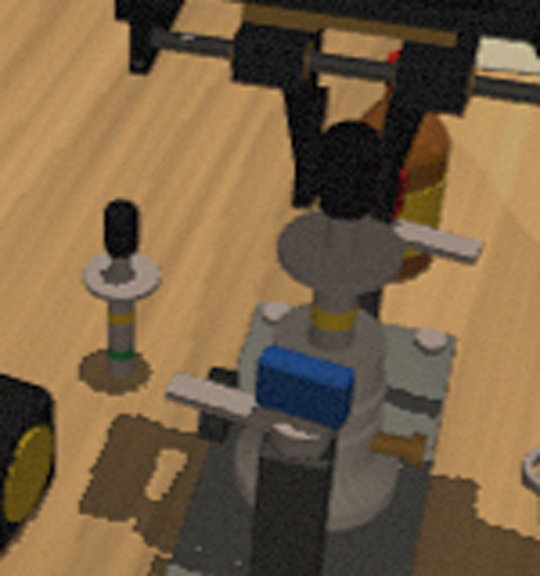

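View pics/top3.png

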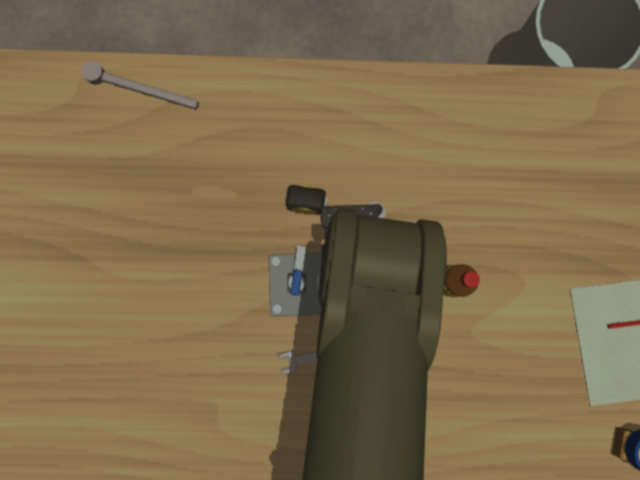

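The side crop shows the whole yellow band at (333,318) with bare rod below it down to the mouth. The green band is hidden and both tabs are swung out. The bottle and tape measure are where they were, and so is the visible end of the spanner.

```bash
python3 -c "
from h import *
st(); print(env.sign_off())"
```

```text
t23.72 p [532.6 -64.3 187.5] F [-0.1  0.3 -4.3] M [-0.05  0.05 -0.06] gap 25.3 ff 30.0
the job is handed in; nothing more can be done
None
```

I turned the blue clamp, then the red, anticlockwise to their stops, and drew the plunger up about 47 mm so that only the yellow band shows; it was still held steady there when I handed the job in at about 24 s.

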